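Load the passed sample pot into the shaker and lock the clamp

ROBOT

A 6-joint arm with a two-finger parallel gripper is mounted at the origin on the work surface. World frame = base frame: x ahead of the robot, y to its left, z up, the work surface at z = 0. Lengths are in mm, angles in degrees, forces in N, time in s.
With the tool pointing down it reaches from about 350 to 850 mm from the base axis. Payload 8.1 kg.
Tool frame: the origin (TCP) lies midway between the tips of the shut fingers; the grasp point (between the pads) lies 19 mm behind it (r.pinch_z is the distance from the TCP to the grasp point, in mm); z points along the fingers, y is the line along which they close (so a half turn about z gives the same grasp; the last joint's range is limited). The gripper opens to 85 mm and grips with 20 to 120 N. Pads are 22 mm wide; open, the fingers measure 114 mm over their backs; the gripper's body (76 mm by 85 mm) begins 54 mm behind the grasp point. The pads swing forward as they close: fully open they stand 13 mm farther back than shut.
Start: joints at [68.904, 7.471, 85.268, -0, 87.261, -4.893], TCP at [167.405, 576.178, 231.292] pointing down, gripper open.
Joint ranges: [-169.43, 169.43], [-51.17, 129.36], [1.28, 143.12], [-76.62, 256.62], [0, 156.53], [-152.29, 152.29]. Speed limits (degrees/s): [136.94, 136.94, 159.86, 180, 180, 180].

INTERFACE

Orientations are given as [roll, pitch, yaw] about the fixed x, y, z axes, in that order (R = Rz(yaw) Ry(pitch) Rx(roll)).
In Python, from bench import r gives the robot as it stands.
- The arm moves only by the shell command python3 -m jog 'ROWS' [OPENING] [FORCE]. ROWS is JSON, one flat list of numbers, 6 for each row, row after row: the shift along the tool's x, y, z in m, then the turn, a rotation vector about the tool's x, y, z in rad. A call has 1 to 8 rows; each row is the pose to reach, as a shift and turn from the pose commanded when the call began, along the tool's axes at that moment; what a row does not reach only later rows make up. A row lasts 1/8 s, in which the tool goes at most 62.5 mm and 10.7 degrees, less where a joint would pass 70% of its speed; a pose out of reach is approached as far as the arm can. A call with a gripper value outside its range is refused whole. OPENING is the opening, from -1 (shut) to 1 (fully open), set as the call begins (- or left out, the last holds). The fingers move at their own pace and stop on an object; FORCE is the grip in N (left out, the last holds). Time passes only in rows, so rows that repeat a pose let the fingers close. It gives the time, the measured TCP pose, the force, the opening and the grip force at its end, in the units of the state.
- r.sense(): the state, without advancing time (a new reading comes with each control period).
- r.snapshot(name): name is "scene" or "top"; returns a dict with "pixels" (420x560x3 uint8, red, green, blue), "range_z" (420x560 float32, mm along the optical axis (not along the pixel's ray), 0 where there is no reading), "K" (3x3 intrinsics, pixels), "rvec" (rotation vector, rad) and "tvec" (3), from world to camera coordinates, as OpenCV has them. Camera axes: x right, y down, z forward; pixel columns grow to the right and rows downward; lengths in mm; the calibration is good to about 2 mm. A picture is of the moment at which its call begins.
- r.hand_in(): hands the job in; it is judged then, once.
Trained networks look in a picture, given as the dict that the camera call returned (one of the last four; its "shot" number tells which), for a name from the list of things; names that differ only in an ending like _2 or _b are one class to them, and where a whole thing is asked for, a point or a joint stands for the part that bears it (a point fixed in the world has none). Each returns a list of dicts, best first, with "score" (0 to 1); they miss things now and then, are a little off and sometimes report something else, mostly with a low value. They report only what shows in the picture. A call takes as long as a camera call. They do not tell look-alikes from the thing itself.
- r.look_for(picture, target): "bbox" ([left, top, right, bottom] in pixels, round what is visible of it).
- r.outline_of(picture, target): "region" (420x560 bool, what is visible of it) and "bbox" ([left, top, right, bottom] in pixels, round what is visible of it).
The state is a dict: "time": time; "joint_pos": joint angles; "qd": joint speeds; "joint_efforts": joint torques, N m; "tool_pos": TCP position; "tcp_rot": TCP orientation; "ft_force": force on the tool from outside, world axes, zero at the start; "wrist_torque": the same for the moment, N m; "finger_gap": finger opening in mm; "grip_force": force on a finger pad.
Only numpy, scipy, OpenCV 4.12 (cv2) and the standard library are available. Lean on these libraries where they do the work, as an engineer would, in place of code of your own. Each camera call takes 0.05 s, during which the arm holds its last target. There are 200 camera calls.

TASK

Put the paint sample pot with the green tag upright into the black cup of the blue shaker and push it down until the cup is fully home. Then swing the clamp arm by its orange knob all the way over the lid to lock the pot in. The red-tagged pots are rejects: leave them standing where they are.

Things in the scene. Friction and masses are not known exactly. Their poses are not given: they have to be found in the camera images.
- pot_green: Closed white-lidded grey cylindrical sample pot, 52 mm diameter, 75 mm tall, about 0.18 kg, standing upright on the table, with a green round tag on its lid and a green band round its middle. Origin: centre of the underside; z up along its axis. This is the pot to load.
- pot_red_a: Closed white-lidded grey cylindrical sample pot, 52 mm diameter, 75 mm tall, about 0.18 kg, standing upright on the table, with a red round tag on its lid and a red band round its middle. Origin: centre of the underside; z up along its axis. A reject, to be left alone.
- pot_red_b: Closed white-lidded grey cylindrical sample pot, 52 mm diameter, 75 mm tall, about 0.18 kg, standing upright on the table, with a red round tag on its lid and a red band round its middle. Origin: centre of the underside; z up along its axis. A reject, to be left alone.
- shaker: Blue bench shaker, fixed to the table: housing 220 (x) x 200 (y) x 62 mm high. Origin: centre of its underside, on the table; its front (dial and red switch) faces its own -x. The cup's axis is upright at x -20 mm, y 0; the clamp arm's upright steel hinge post (22 mm diameter) is at x +50 mm, y 0.
- cup_seat (a point): Centre of the inner floor of the black cup, where the underside of the pot comes to rest; z up. The cup is 20 mm deep inside, with a 58 mm bore widening to 66 mm at the rim, 74 mm over the outside of the rim. It moves with the cup: 90 mm above the table with the cup up, 70 mm with it home.
- cup (a joint): How far the cup has been pushed down on its upright slide, in m: 0 up, 0.020 fully home against its stop; it starts within 0.003 of up. Stiff with friction of about 8 N and no spring: it does not sink under the pot's weight and stays where it is pushed.
- clamp (a joint): Angle of the clamp arm about its upright hinge, rad: 0 swung clear (it starts between 0 and 0.3), growing anticlockwise seen from above, 1.45 fully closed against its stop, where the arm points to the shaker's -x, across the middle of the pot's lid. Light friction (about 1 N at the knob); it stays where it is left.
- clamp_knob (a point): Middle of the upright orange knob near the free end of the aluminium clamp arm, 120 mm from the hinge axis; the knob is an upright round peg, 18 mm diameter, standing 32 mm up from the arm's top, this point 16 mm above the arm's top (174 mm above the table). The arm is 22 mm wide and 8 mm thick.
- clamp_hinge (a point): Point on the clamp arm's hinge axis at the same height as the knob's middle; the arm runs from here to the knob. The arm's underside is 150 mm above the table, its top 158 mm: a seated pot's lid is at 165 mm with the cup up (the arm cannot pass) and at 145 mm with the cup home (the arm passes over).
Things that resemble listed ones, but are neither listed nor needed, are in the scene too. Leave any pink, purple or turquoise look-alike of the pot_green alone.

How it is judged:
By the outcome, as a careful person would: the job done as asked, in the order asked, and still so for the second after the job is handed in, with the robot touching nothing.
It also fails if it takes over 54 s, if anything falls off the work surface, if the arm or the gripper's body presses on something with over 40 N, if the wrist force passes 120 N, or if a joint passes its speed limit or range.

## Working session

There is one attempt and no reset: what is moved stays moved. The work goes in short steps, Python scripts to look and compute and a shell command to move; the robot and the scene stay as the last step left them, time stands still between calls to the robot, and variables do not carry over. Pictures are saved under pics/ and viewed, at most 10 in all, crops included, and the job is handed in when it is done.

```bash
mkdir -p pics; python3 - <<'E'
from bench import r
import cv2, numpy as np
for n in("scene","top"):
    s=r.snapshot(n); cv2.imwrite(f"pics/{n}0.png",s["pixels"][:,:,::-1]); np.savez(f"{n}0.npz",**{k:s[k] for k in("pixels","range_z","K","rvec","tvec")})
print(r.sense())
E
```

```text
{'time': 0.1, 'joint_pos': array([ 6.89043313e+01,  7.50969322e+00,  8.53236295e+01,  9.70991281e-04,
        8.72611986e+01, -4.89299214e+00]), 'qd': array([ 0.12991547, -0.09579116, -0.26848207,  0.0392434 ,  0.02756874,
        0.04958255]), 'joint_efforts': array([ 5.77993342e-04, -5.70953321e+01, -5.01940084e+01, -2.76385072e-04,
        8.20785906e-03,  1.73907762e-05]), 'tool_pos': array([167.21530842, 575.71466833, 230.35501462]), 'tcp_rot': array([-1.79905906e+02, -9.02847053e-03,  1.63797269e+02]), 'ft_force': array([ 0.18838247, -0.2074455 , -0.67414625]), 'wrist_torque': array([ 0.02512165, -0.03596743, -0.01248561]), 'grip_force': 0.0, 'finger_gap': 85.45827936668871}
```

View pics/scene0.png

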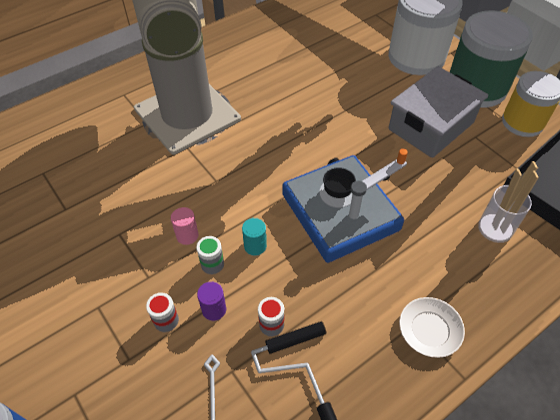

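View pics/top0.png

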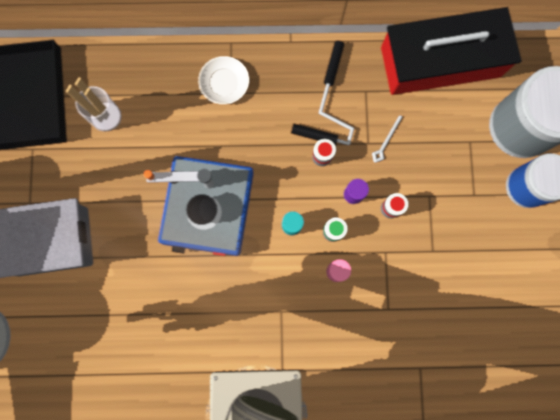

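The scene view shows the green pot at about (209,253), the cup at (340,182), and the orange knob at (402,156). In the top view they are at (336,228), (203,209) and (149,175), with red pots at (325,151) and (396,205) and look-alikes around the green one.

```bash
cat > vis.py <<'E'
import numpy as np, cv2
def load(n): return dict(np.load(n))
def P(s): return s["K"]@np.hstack([cv2.Rodrigues(s["rvec"])[0],np.asarray(s["tvec"]).reshape(3,1)])
def cloud(s):
    h,w=s["range_z"].shape; u,v=np.meshgrid(np.arange(w),np.arange(h)); z=s["range_z"]
    c=np.stack([u*z,v*z,z],-1)@np.linalg.inv(s["K"]).T
    return (c-np.asarray(s["tvec"]).ravel())@cv2.Rodrigues(s["rvec"])[0]
def tri(a,pa,b,pb):
    X=cv2.triangulatePoints(P(a),P(b),np.float64(pa).reshape(2,1),np.float64(pb).reshape(2,1)).ravel(); return X[:3]/X[3]
def blob(s,lo,hi,near,rad=30):
    m=cv2.inRange(cv2.cvtColor(s["pixels"],cv2.COLOR_RGB2HSV),lo,hi)
    k=np.zeros_like(m); cv2.circle(k,near,rad,255,-1); m&=k
    n,l,st,c=cv2.connectedComponentsWithStats(m)
    i=1+np.argmax(st[1:,4]); return c[i],l==i,st[i]
E
python3 - <<'E'
from vis import *
np.set_printoptions(precision=1,suppress=True)
a=load("scene0.npz");b=load("top0.npz");ca=cloud(a);cb=cloud(b)
def med(c,m): return np.median(c[m],0)
for nm,lo,hi,pa,pb in [("greentag",(45,80,60),(85,255,255),(209,247),(336,228)),("knob",(5,150,120),(16,255,255),(402,156),(149,175)),
  ("red1",(0,150,100),(6,255,255),(159,304),(396,205)),("red2",(0,150,100),(6,255,255),(270,307),(325,151))]:
    A=blob(a,lo,hi,pa,12 if nm!="knob" else 15);B=blob(b,lo,hi,pb,14)
    print(nm,A[0],B[0],A[2],B[2],"tri",tri(a,A[0],b,B[0]),"depth",med(ca,A[1]),med(cb,B[1]))
# cloud-based: pot lids, cup rim, post
for nm,c in(("scene",ca),("top",cb)):
    p=c.reshape(-1,3); p=p[np.isfinite(p).all(1)]
    for q,(u,v) in dict(green=(336,228),teal=(292,223),purple=(357,191),pink=(340,270),r1=(396,205),r2=(325,151)).items():
        m=np.median(cb[v-2:v+3,u-2:u+3].reshape(-1,3),0)
        k=p[(np.hypot(*(p[:,:2]-m[:2]).T)<38)&(p[:,2]>69)&(p[:,2]<85)]
        if len(k)>5: print(nm,q,len(k),cv2.minEnclosingCircle(np.float32(k[:,:2])),np.median(k[:,2]))
    # shaker
    m=np.median(cb[205:213,200:206].reshape(-1,3),0)
    k=p[(np.hypot(*(p[:,:2]-m[:2]).T)<55)&(p[:,2]>101)&(p[:,2]<116)]
    print(nm,"cup",m,len(k),cv2.minEnclosingCircle(np.float32(k[:,:2])),np.percentile(k[:,2],[5,50,95]))
    k=p[(np.hypot(*(p[:,:2]-m[:2]).T)<160)&(p[:,2]>54)&(p[:,2]<70)]
    print("housing",len(k),cv2.minAreaRect(np.float32(k[:,:2])))
    k=p[(np.hypot(*(p[:,:2]-m[:2]).T)<180)&(p[:,2]>135)&(p[:,2]<200)]
    print("arm",len(k),cv2.minAreaRect(np.float32(k[:,:2])),np.percentile(k[:,2],[5,50,95]))
E
```

```text
greentag [208.  245.5] [335.9 227.8] [200 239  17  15 202] [329 221  15  14 154] tri [ 443.  -198.2   73.4] depth [ 445.1 -199.4   77. ] [ 442.4 -197.8   75.3]
knob [402.6 155.2] [147.5 173.5] [398 148  10  16 103] [143 169  10  10  77] tri [560.2 228.7 176.2] depth [563.6 222.7 184.4] [558.4 226.3 188. ]
red1 [158.8 303.9] [396.9 203.3] [150 296  19  17 243] [391 197  13  14 137] tri [ 499.6 -347.2   72.4] depth [ 502.  -347.8   76.8] [ 499.6 -346.    75.2]
red2 [270.5 308.2] [324.5 148.9] [262 300  18  17 246] [319 143  12  13 129] tri [ 637.6 -177.4   71.8] depth [ 639.7 -178.9   76.7] [ 636.4 -177.6   75.4]
scene green 430 ((444.86114501953125, -198.0192413330078), 27.235851287841797) 76.28231164223489
scene teal 406 ((462.1209411621094, -97.0074691772461), 28.310274124145508) 76.3025358976023
scene purple 511 ((539.7830810546875, -254.517578125), 26.638404846191406) 76.11929794897166
scene pink 389 ((346.0509338378906, -203.7837371826172), 27.610763549804688) 76.11989417390261
scene r1 531 ((502.1835632324219, -346.63677978515625), 27.188119888305664) 76.21596162409169
scene r2 
[... 653 characters left out ...]
1367188, -254.56459045410156), 25.996816635131836) 74.71739180481282
top pink 366 ((342.6676940917969, -204.05189514160156), 25.810047149658203) 74.5461040676702
top r1 351 ((498.06536865234375, -348.05322265625), 26.853221893310547) 74.4493489381345
top r2 337 ((635.8970947265625, -178.26022338867188), 26.687768936157227) 75.01583354626806
top cup [493.5 117.   88.2] 241 ((500.139892578125, 114.50547790527344), 47.79855728149414) [101.7 107.1 111.5]
housing 5846 ((502.2618408203125, 114.51150512695312), (198.9767608642578, 230.85519409179688), 80.09591674804688)
arm 707 ((557.6755981445312, 162.07879638671875), (145.58346557617188, 30.766447067260742), 89.06964874267578) [152.5 158.6 188.1]
```

```bash
python3 - <<'E'
import cv2
a=cv2.imread("pics/scene0.png")[135:275,150:430]; b=cv2.imread("pics/top0.png")[140:290,135:415]
import numpy as np
cv2.imwrite("pics/c0.png",np.vstack([cv2.resize(x,None,fx=2,fy=2,interpolation=cv2.INTER_CUBIC) for x in(a,b)]))
E
```

```text
(no output)
```

View pics/c0.png

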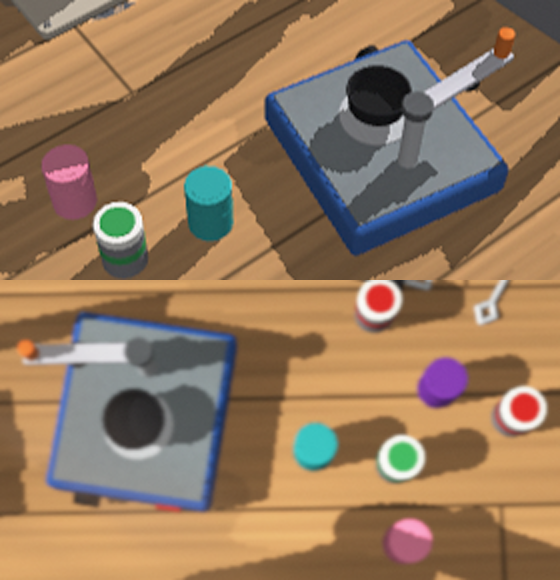

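The crop shows the clamp arm lying clear along the +y side and its post behind the cup. The cup is unobstructed, and the pots stand about 100 mm apart. Next I'll refine the cup and post fit and work out the moves.

```bash
cat > go.py <<'E'
import sys, numpy as np
from scipy.spatial.transform import Rotation as R
from bench import r
np.set_printoptions(precision=4,suppress=True)
# args: x,y,z,yaw ... -> tool-frame shift (m) and rotvec from measured pose
s=r.sense(); p=s["tool_pos"]; q=R.from_euler("xyz",s["tcp_rot"],degrees=True)
print("t",s["time"],"p",p,"rpy",s["tcp_rot"],"F",s["ft_force"],"gap",s["finger_gap"],s["grip_force"])
for a in sys.argv[1:]:
    x,y,z,w=map(float,a.split(","))
    print(a,np.r_[q.inv().apply(np.array([x,y,z])-p)/1000,(q.inv()*R.from_euler("xyz",[180,0,w],degrees=True)).as_rotvec()])
E
python3 - <<'E'
from vis import *
from scipy.optimize import least_squares
np.set_printoptions(precision=1,suppress=True)
for n in("scene0.npz","top0.npz"):
    s=load(n);c=cloud(s);p=c.reshape(-1,3)
    k=p[(np.hypot(p[:,0]-487,p[:,1]-117)<44)&(p[:,2]>106)&(p[:,2]<118)]
    f=least_squares(lambda o:np.hypot(k[:,0]-o[0],k[:,1]-o[1])-35,[487,117],loss="soft_l1",f_scale=2)
    print(n,"rim",f.x,len(k),np.abs(f.fun).mean(),np.median(k[:,2]))
    k=p[(np.hypot(p[:,0]-556,p[:,1]-105)<25)&(p[:,2]>140)&(p[:,2]<220)]
    print("post",np.percentile(k[:,2],[5,50,98]),cv2.minEnclosingCircle(np.float32(k[k[:,2]>np.percentile(k[:,2],98)-5][:,:2])))
E
python3 go.py 420,250,240,170 443,-199,150,170
```

```text
scene0.npz rim [491.5 117.2] 158 1.6731953489774791 108.68990188376837
post [150.4 162.  166.1] ((561.7249755859375, 108.13343811035156), 19.741437911987305)
top0.npz rim [488.9 117.1] 150 1.4008295599063116 108.260776008291
post [154.  160.8 166.5] ((557.1165771484375, 107.86036682128906), 18.701396942138672)
t 0.1 p [167.2153 575.7147 230.355 ] rpy [-179.9059   -0.009   163.7973] F [ 0.1884 -0.2074 -0.6741] gap 85.45827936668871 0.0
420,250,240,170 [-0.3336 -0.2423 -0.0093 -0.0016 -0.0002 -0.1083]
443,-199,150,170 [-0.481  -0.6669  0.0814 -0.0016 -0.0002 -0.1083]
```

```bash
python3 -m jog '[-0.042,-0.030,-0.001,0,0,-0.108, -0.084,-0.060,-0.003,0,0,-0.108, -0.126,-0.090,-0.005,0,0,-0.108, -0.168,-0.122,-0.006,0,0,-0.108, -0.210,-0.152,-0.007,0,0,-0.108, -0.252,-0.182,-0.008,0,0,-0.108, -0.294,-0.212,-0.009,0,0,-0.108, -0.334,-0.242,-0.009,0,0,-0.108]' 0.65 60; python3 go.py 443.5,-198.7,130,170
```

```text
time: 1.1
tool_pos: [421.3, 249.0, 240.1]
tcp_rot: [-180.0, -0.0, 170.0]
ft_force: [0.7, -0.2, 0.1]
finger_gap: 70.4
grip_force: 0.0
t 1.1 p [421.3075 249.0436 240.12  ] rpy [-179.9972   -0.0056  169.9818] F [ 0.7202 -0.2489  0.1351] gap 70.35413593657259 0.0
443.5,-198.7,130,170 [-0.0998 -0.4371  0.1101 -0.     -0.0001 -0.0003]
```

```bash
python3 -m jog '[-0.012,-0.055,0,0,0,0, -0.025,-0.110,0,0,0,0, -0.037,-0.165,0.010,0,0,0, -0.050,-0.220,0.030,0,0,0, -0.062,-0.275,0.050,0,0,0, -0.075,-0.330,0.080,0,0,0, -0.088,-0.385,0.100,0,0,0, -0.100,-0.437,0.110,0,0,0]'; python3 -m jog '[0,0,0,0,0,0, 0,0,0,0,0,0]'; python3 go.py 443.5,-198.7,33,170
```

```text
time: 2.1
tool_pos: [441.9, -198.6, 128.5]
tcp_rot: [180.0, -0.1, 170.0]
ft_force: [0.8, 0.1, -0.0]
finger_gap: 70.6
grip_force: 0.0
time: 2.35
tool_pos: [442.7, -196.8, 129.9]
tcp_rot: [180.0, -0.1, 169.9]
ft_force: [-0.2, -0.1, -0.4]
finger_gap: 70.2
grip_force: 0.0
t 2.35 p [ 442.6857 -196.8412  129.8853] rpy [179.9537  -0.061  169.9296] F [-0.2377 -0.0841 -0.379 ] gap 70.1932608587622 0.0
443.5,-198.7,33,170 [-0.0012 -0.0018  0.0969  0.0008 -0.0011 -0.0012]
```

```bash
python3 -m jog '[-0.001,-0.002,0.030,0,0,0, -0.001,-0.002,0.060,0,0,0, -0.001,-0.002,0.085,0,0,0, -0.001,-0.002,0.100,0,0,0, -0.001,-0.002,0.100,0,0,0]'; python3 -m jog '[0,0,0,0,0,0, 0,0,0,0,0,0, 0,0,0,0,0,0, 0,0,0,0,0,0, 0,0,0,0,0,0]' -1 60; python3 go.py 443.5,-198.7,180,170
```

```text
time: 2.98
tool_pos: [443.2, -198.1, 29.6]
tcp_rot: [180.0, -0.1, 170.1]
ft_force: [0.5, -0.7, 0.0]
finger_gap: 70.5
grip_force: 0.0
time: 3.6
tool_pos: [445.0, -199.8, 31.8]
tcp_rot: [-180.0, 0.1, 170.0]
ft_force: [0.2, 2.6, 6.1]
finger_gap: 51.2
grip_force: 62.4
t 3.6 p [ 444.9573 -199.8246   31.828 ] rpy [-179.9639    0.1491  169.9818] F [0.1814 2.5618 6.0575] gap 51.154445475235505 62.40571975708008
443.5,-198.7,180,170 [ 0.0012  0.0008 -0.1482 -0.0006  0.0026 -0.0003]
```

```bash
python3 -m jog '[0,0,-0.025,0,0,0, 0,0,-0.070,0,0,0, 0,0,-0.115,0,0,0, 0,0,-0.145,0,0,0, 0,0,-0.145,0,0,0]'; python3 go.py 489.5,117.2,175,170 && python3 - <<'E'
from bench import r
import cv2,numpy as np
a=r.snapshot("scene");cv2.imwrite("pics/s1.png",cv2.resize(np.ascontiguousarray(a["pixels"][130:290,140:430,::-1]),None,fx=2.5,fy=2.5))
E
```

```text
time: 4.22
tool_pos: [445.4, -200.4, 178.4]
tcp_rot: [-179.9, 0.3, 170.0]
ft_force: [-0.1, 0.0, -2.1]
finger_gap: 51.0
grip_force: 62.8
t 4.225 p [ 445.3836 -200.3633  178.3996] rpy [-179.8798    0.318   169.9744] F [-0.148   0.0466 -2.1121] gap 51.00485943415857 62.782344818115234
489.5,117.2,175,170 [ 0.0119  0.3204  0.0027 -0.0021  0.0055 -0.0005]
```

View pics/s1.png

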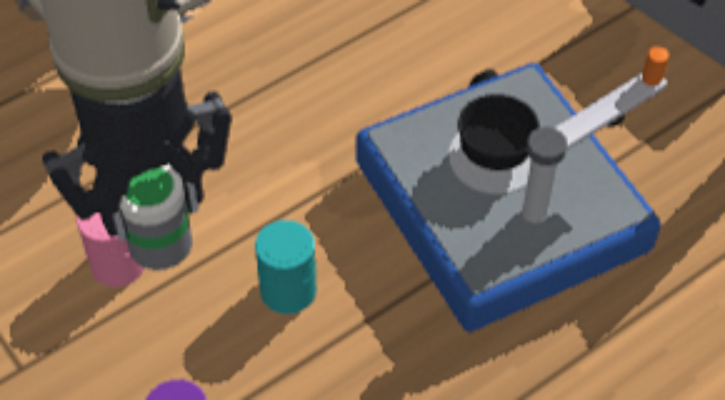

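The pot is held upright at about (155,215) in the crop, clear of its neighbours. Now I'll carry it over the cup.

```bash
python3 -m jog '[0.001,0.025,0,0,0,0, 0.003,0.075,0.001,0,0,0, 0.005,0.130,0.001,0,0,0, 0.007,0.185,0.002,0,0,0, 0.009,0.240,0.003,0,0,0, 0.011,0.285,0.003,0,0,0, 0.012,0.320,0.003,0,0,0, 0.012,0.320,0.003,0,0,0]'; python3 -m jog '[0,0,0,0,0,0, 0,0,0,0,0,0]'; python3 - <<'E'
from bench import r
from vis import *
np.set_printoptions(precision=1,suppress=True)
a=r.snapshot("scene");b=r.snapshot("top")
print(r.sense()["tool_pos"],r.sense()["tcp_rot"])
for s in(a,b):
    c=cloud(s); hsv=cv2.cvtColor(s["pixels"],cv2.COLOR_RGB2HSV); m=cv2.inRange(hsv,(45,80,40),(85,255,255))>0
    m&=(np.abs(c[...,0]-490)<60)&(np.abs(c[...,1]-117)<60)
    k=c[m]; print(len(k),np.median(k,0) if len(k) else 0, np.percentile(k,[3,97],axis=0) if len(k) else 0)
    q=c.reshape(-1,3); k=q[(np.hypot(q[:,0]-489,q[:,1]-117)<45)&(q[:,2]>106)&(q[:,2]<114)]; print("rim pts",len(k))
cv2.imwrite("pics/s2.png",np.vstack([cv2.resize(np.ascontiguousarray(x),None,fx=3,fy=3,interpolation=cv2.INTER_CUBIC) for x in (a["pixels"][105:205,270:430,::-1],b["pixels"][150:250,120:280,::-1])]))
E
python3 go.py 489.5,117.2,175,170
```

```text
time: 5.28
tool_pos: [486.2, 119.9, 169.8]
tcp_rot: [-180.0, -0.2, 170.2]
ft_force: [0.5, 1.1, -1.4]
finger_gap: 50.7
grip_force: 63.2
time: 5.52
tool_pos: [487.1, 116.9, 171.5]
tcp_rot: [-180.0, -0.1, 169.9]
ft_force: [0.6, 0.7, -1.9]
finger_gap: 50.8
grip_force: 63.2
[487.4 117.  172. ] [-180.    -0.   169.9]
226 [497.5 112.7 215.1] [[480.7  92.8 168.4]
 [512.6 131.7 222.5]]
rim pts 98
0 0 0
rim pts 18
t 5.625 p [487.4395 117.0078 172.0032] rpy [-179.985    -0.0205  169.9059] F [ 0.5659  0.1395 -1.2923] gap 50.700958008712085 63.1805956363678
489.5,117.2,175,170 [-0.002   0.0005 -0.003  -0.0003 -0.0004 -0.0016]
```

View pics/s2.png

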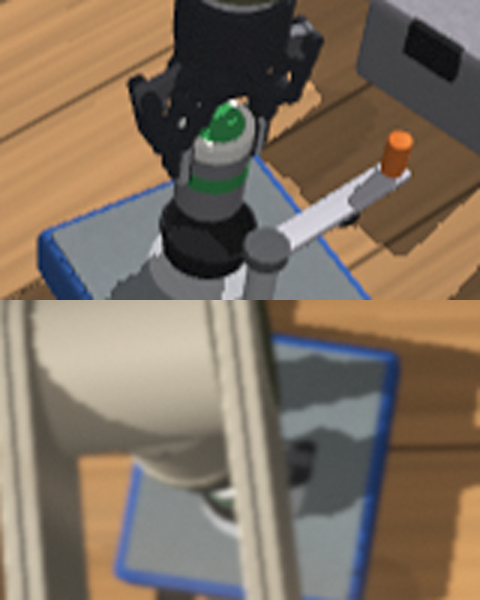

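The scene crop shows the pot upright directly above the cup rim (about (210,215)). The top view is blocked by the arm. I'll descend in steps and watch the force.

```bash
python3 -m jog '[-0.002,0,0.008,0,0,0, -0.002,0,0.020,0,0,0, -0.002,0,0.030,0,0,0, -0.002,0,0.038,0,0,0, -0.002,0,0.042,0,0,0, -0.002,0,0.042,0,0,0]'; python3 go.py 489.5,117.2,120,170
```

```text
time: 6.38
tool_pos: [489.4, 117.6, 130.0]
tcp_rot: [-180.0, -0.0, 170.0]
ft_force: [0.2, -0.3, -1.7]
finger_gap: 50.7
grip_force: 63.2
t 6.375 p [489.3653 117.5871 130.0072] rpy [-179.991    -0.0255  169.9884] F [ 0.1612 -0.3193 -1.7479] gap 50.71942538510977 63.18656802177429
489.5,117.2,120,170 [-0.0002 -0.0004  0.01   -0.0002 -0.0004 -0.0002]
```

```bash
python3 -m jog '[0,0,0.003,0,0,0, 0,0,0.006,0,0,0, 0,0,0.009,0,0,0, 0,0,0.012,0,0,0, 0,0,0.012,0,0,0]'; python3 -m jog '[0,0,0.003,0,0,0, 0,0,0.006,0,0,0, 0,0,0.009,0,0,0, 0,0,0.012,0,0,0, 0,0,0.012,0,0,0]';python3 go.py 489.5,117.2,100,170
```

```text
time: 7.0
tool_pos: [489.6, 117.6, 118.4]
tcp_rot: [180.0, 0.0, 170.0]
ft_force: [-1.8, -0.1, 0.9]
finger_gap: 51.2
grip_force: 63.2
time: 7.62
tool_pos: [489.8, 117.6, 106.5]
tcp_rot: [180.0, 0.0, 170.0]
ft_force: [-1.2, 0.1, 2.1]
finger_gap: 51.1
grip_force: 63.2
t 7.625 p [489.7512 117.6254 106.467 ] rpy [179.988    0.0299 169.9845] F [-1.2118  0.1091  2.08  ] gap 51.0840219649909 63.21908354759216
489.5,117.2,100,170 [ 0.0002 -0.0005  0.0065  0.0002  0.0005 -0.0003]
```

```bash
python3 -m jog '[0,0,0.002,0,0,0, 0,0,0.004,0,0,0, 0,0,0.006,0,0,0, 0,0,0.007,0,0,0, 0,0,0.007,0,0,0]';python3 go.py
```

```text
time: 8.25
tool_pos: [490.1, 117.6, 101.7]
tcp_rot: [180.0, 0.1, 170.0]
ft_force: [-11.6, -1.4, 23.0]
finger_gap: 50.7
grip_force: 65.0
t 8.25 p [490.0713 117.648  101.6864] rpy [179.9905   0.0618 169.9926] F [-11.6323  -1.3876  22.9767] gap 50.74277908839739 64.98274683952332
```

Contact is 23 N at the expected height. I'll open, rise, then check the lid height and press the lid with the fingers shut.

```bash
python3 -m jog '[0,0,-0.002,0,0,0, 0,0,-0.002,0,0,0]'; python3 -m jog '[0,0,0,0,0,0, 0,0,0,0,0,0, 0,0,0,0,0,0]' 0.65; python3 -m jog '[0,0,-0.020,0,0,0, 0,0,-0.055,0,0,0, 0,0,-0.090,0,0,0, 0,0,-0.105,0,0,0, 0,0,-0.105,0,0,0]'; python3 - <<'E'
from bench import r
from vis import *
np.set_printoptions(precision=1,suppress=True)
s=r.snapshot("scene"); c=cloud(s)
hsv=cv2.cvtColor(s["pixels"],cv2.COLOR_RGB2HSV); m=cv2.inRange(hsv,(45,80,40),(85,255,255))>0
m&=(np.abs(c[...,0]-490)<60)&(np.abs(c[...,1]-117)<60)&(c[...,2]>138)
print(m.sum(),np.median(c[m],0),np.percentile(c[m],[5,95],axis=0))
cv2.imwrite("pics/s3.png",cv2.resize(np.ascontiguousarray(s["pixels"][105:225,270:430,::-1]),None,fx=4,fy=4,interpolation=cv2.INTER_CUBIC))
E
python3 go.py 489.5,117.2,150,170
```

```text
time: 8.5
tool_pos: [489.9, 117.6, 101.8]
tcp_rot: [180.0, 0.0, 170.0]
ft_force: [-2.5, -1.2, 6.7]
finger_gap: 51.0
grip_force: 63.5
time: 8.88
tool_pos: [489.4, 117.5, 101.0]
tcp_rot: [-180.0, -0.0, 170.0]
ft_force: [0.1, 0.8, 0.7]
finger_gap: 70.9
grip_force: 0.0
time: 9.5
tool_pos: [490.2, 117.7, 206.9]
tcp_rot: [180.0, 0.1, 170.0]
ft_force: [-0.7, -0.6, -0.7]
finger_gap: 70.3
grip_force: 0.0
171 [491.1 116.7 146.8] [[475.7 102.7 143.9]
 [505.1 132.2 149.2]]
t 9.55 p [489.4007 117.5356 205.5386] rpy [-179.9915   -0.0195  169.9817] F [-0.456   0.2673 -0.4684] gap 70.40071662297244 0.0
489.5,117.2,150,170 [-0.0002 -0.0003  0.0555 -0.0001 -0.0003 -0.0003]
```

View pics/s3.png

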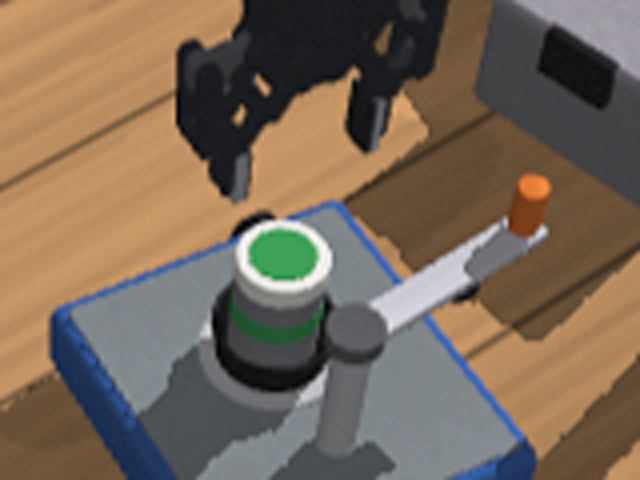

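The pot stands upright in the lowered cup (lid at about (283,253) in the crop), with lid height close to 145 mm. I'll confirm with a press using the fingers shut.

```bash
python3 -m jog '[0,0,0,0,0,0, 0,0,0,0,0,0, 0,0,0,0,0,0, 0,0,0,0,0,0, 0,0,0.020,0,0,0, 0,0,0.045,0,0,0, 0,0,0.054,0,0,0, 0,0,0.054,0,0,0]' -1 ; python3 -m jog '[0,0,0.002,0,0,0, 0,0,0.004,0,0,0, 0,0,0.006,0,0,0, 0,0,0.007,0,0,0, 0,0,0.007,0,0,0]'; python3 go.py
```

```text
time: 10.55
tool_pos: [489.1, 117.5, 151.9]
tcp_rot: [-180.0, -0.1, 170.0]
ft_force: [-0.1, -0.9, 0.2]
finger_gap: -0.1
grip_force: 0.0
time: 11.18
tool_pos: [489.5, 117.6, 145.3]
tcp_rot: [-180.0, -0.0, 170.0]
ft_force: [0.3, 0.5, 0.0]
finger_gap: 0.1
grip_force: 0.0
t 11.175 p [489.4967 117.5834 145.2509] rpy [-179.9989   -0.0041  169.9851] F [0.2781 0.5438 0.0304] gap 0.05980717498655705 0.0
```

```bash
python3 -m jog '[0,0,0.001,0,0,0, 0,0,0.002,0,0,0, 0,0,0.002,0,0,0, 0,0,0.002,0,0,0]'; python3 -m jog '[0,0,0.001,0,0,0, 0,0,0.002,0,0,0, 0,0,0.003,0,0,0, 0,0,0.003,0,0,0]'; python3 go.py
```

```text
time: 11.68
tool_pos: [490.2, 117.7, 145.1]
tcp_rot: [180.0, 0.1, 170.0]
ft_force: [-5.0, -0.3, 10.6]
finger_gap: 0.2
grip_force: 5.5
time: 12.18
tool_pos: [491.7, 117.9, 145.1]
tcp_rot: [179.9, 0.3, 170.0]
ft_force: [-9.1, -0.7, 29.4]
finger_gap: -0.0
grip_force: 14.4
t 12.175 p [491.71   117.9233 145.1313] rpy [179.9045   0.307  169.9937] F [-9.1443 -0.6789 29.4353] gap -0.04687828095760461 14.447258720174432
```

The pot bottomed at 145.1 mm under 29 N, so the cup is home. Next I'll rise and go to the knob.

```bash
python3 -m jog '[0,0,-0.006,0,0,0, 0,0,-0.030,0,0,0, 0,0,-0.065,0,0,0, 0,0,-0.085,0,0,0, 0,0,-0.085,0,0,0]'; python3 go.py 559,226.5,230,90; python3 -c "
from bench import r;print(r.sense()['joint_pos'])"
```

```text
time: 12.8
tool_pos: [490.6, 117.7, 226.8]
tcp_rot: [179.9, 0.2, 170.0]
ft_force: [-0.6, -0.2, -1.0]
finger_gap: 0.1
grip_force: 0.0
t 12.8 p [490.594  117.7257 226.8393] rpy [179.9436   0.1773 169.9863] F [-0.6226 -0.1985 -0.9686] gap 0.12328185974061197 0.0
559,226.5,230,90 [-0.0485  0.119  -0.0029  0.003   0.0019  1.396 ]
[ 7.66940592e+00 -7.53006479e+00  1.00728398e+02 -9.16018244e-05
  8.66155821e+01 -7.23170104e+01]
```

```bash
python3 -m jog '[-0.005,0.012,-0.001,0,0,0.175, -0.011,0.028,-0.002,0,0,0.35, -0.018,0.044,-0.003,0,0,0.525, -0.024,0.060,-0.003,0,0,0.70, -0.030,0.076,-0.003,0,0,0.875, -0.037,0.092,-0.003,0,0,1.05, -0.043,0.108,-0.003,0,0,1.225, -0.0485,0.119,-0.003,0,0,1.396]' 0 25; python3 -m jog '[0,0,0,0,0,0, 0,0,0,0,0,0]'; python3 go.py 559,226.5,165,90; python3 - <<'E'
from bench import r
from vis import *
s=r.snapshot("scene")
cv2.imwrite("pics/s4.png",cv2.resize(np.ascontiguousarray(s["pixels"][85:205,310:470,::-1]),None,fx=4,fy=4,interpolation=cv2.INTER_CUBIC))
E
```

```text
time: 13.8
tool_pos: [557.4, 226.7, 225.8]
tcp_rot: [-179.8, 0.0, 89.7]
ft_force: [-0.0, 0.1, -0.1]
finger_gap: 42.7
grip_force: 0.0
time: 14.05
tool_pos: [557.3, 225.8, 227.0]
tcp_rot: [-179.9, 0.0, 90.2]
ft_force: [-0.5, -0.6, 0.4]
finger_gap: 43.1
grip_force: 0.0
t 14.05 p [557.3241 225.8391 227.0125] rpy [-179.8932    0.0436   90.2248] F [-0.4762 -0.5748  0.3882] gap 43.06879120673627 0.0
559,226.5,165,90 [ 0.0007  0.0018  0.062  -0.0019  0.0008  0.0039]
```

View pics/s4.png

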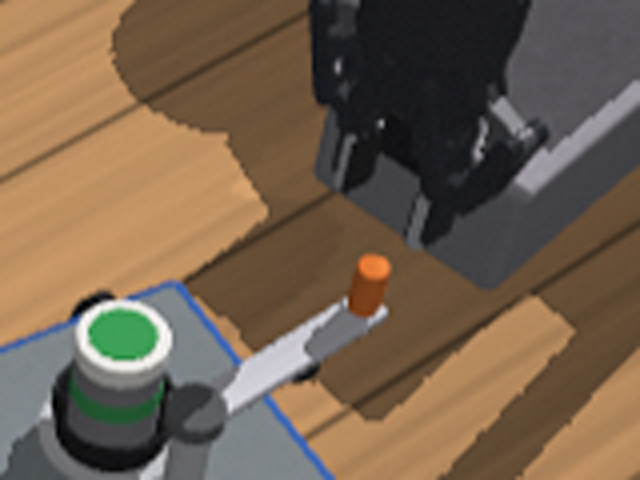

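The fingers straddle the line above the knob (about (370,270) in the crop). I'll descend and grip it.

```bash
python3 -m jog '[0.001,0.002,0.015,0,0,0, 0.001,0.002,0.035,0,0,0, 0.001,0.002,0.052,0,0,0, 0.001,0.002,0.060,0,0,0, 0.001,0.002,0.060,0,0,0]'; python3 -m jog '[0,0,0,0,0,0, 0,0,0,0,0,0, 0,0,0,0,0,0, 0,0,0,0,0,0, 0,0,0,0,0,0]' -1 25; python3 - <<'E'
from bench import r
import numpy as np
from scipy.spatial.transform import Rotation as R
s=r.sense();p=s["tool_pos"];print(s["time"],p,s["tcp_rot"],s["ft_force"],s["finger_gap"])
q=R.from_euler("xyz",s["tcp_rot"],degrees=True)
h=np.array([558.5,105.5]);d=p[:2]-h;print(np.hypot(*d));a0=np.degrees(np.arctan2(d[1],d[0]));print(a0)
np.set_printoptions(precision=4,suppress=True)
for a in list(np.arange(a0,170,8))+[170.2,172]:
    t=np.r_[h+120*np.array([np.cos(np.radians(a)),np.sin(np.radians(a))]),p[2]]
    print(round(a,1),q.inv().apply(t-p)/1000,-np.radians(a-a0))
E
```

```text
time: 14.72
tool_pos: [559.4, 227.1, 167.1]
tcp_rot: [-179.9, 0.0, 90.0]
ft_force: [-0.3, -0.1, 0.6]
finger_gap: 42.8
grip_force: 0.0
time: 15.35
tool_pos: [560.5, 227.6, 169.2]
tcp_rot: [179.9, -0.0, 90.0]
ft_force: [-1.6, 0.6, 6.0]
finger_gap: 16.8
grip_force: 24.8
15.35 [560.52207788 227.55534451 169.23826788] [ 1.79912038e+02 -3.23297560e-02  9.00003509e+01] [-1.57963477  0.55226075  6.02490831] 16.790169740571965
122.0720931365086
89.050873755805
89.1 [-0.0021 -0.     -0.    ] -0.0
97.1 [-0.003  -0.0168 -0.    ] -0.13962634015954636
105.1 [-0.0062 -0.0332 -0.0001] -0.2792526803190927
113.1 [-0.0116 -0.049  -0.0001] -0.4188790204786391
121.1 [-0.0192 -0.0639 -0.0001] -0.5585053606381855
129.1 [-0.0289 -0.0776 -0.0001] -0.698131700797732
137.1 [-0.0403 -0.0899 -0.0002] -0.8377580409572785
145.1 [-0.0533 -0.1004 -0.0002] -0.9773843811168248
153.1 [-0.0677 -0.109  -0.0002] -1.1170107212763711
161.1 [-0.0831 -0.1155 -0.0002] -1.2566370614359175
169.1 [-0.0993 -0.1198 -0.0002] -1.3962634015954638
170.2 [-0.1016 -0.1203 -0.0002] -1.4163194380777426
172 [-0.1054 -0.1209 -0.0002] -1.4477353646136406
```

```bash
python3 -m jog '[-0.002,-0.008,0,0,0,-0.07, -0.003,-0.0168,0,0,0,-0.14, -0.0045,-0.025,0,0,0,-0.21, -0.0062,-0.0332,0,0,0,-0.28, -0.009,-0.041,0,0,0,-0.35, -0.0116,-0.049,0,0,0,-0.42, -0.0116,-0.049,0,0,0,-0.42]'; cat > arc.py <<'E'
from bench import r
import numpy as np
from scipy.spatial.transform import Rotation as R
s=r.sense();p=s["tool_pos"];print(s["time"],p,s["tcp_rot"],s["ft_force"],s["finger_gap"])
q=R.from_euler("xyz",s["tcp_rot"],degrees=True);y=s["tcp_rot"][2]
h=np.array([558.5,105.5]);d=p[:2]-h;print(np.hypot(*d),np.degrees(np.arctan2(d[1],d[0])))
np.set_printoptions(precision=4,suppress=True)
a0=np.degrees(np.arctan2(d[1],d[0]))
for a in list(np.arange(a0,172,8))+[170.2,172,174]:
    t=np.r_[h+120*np.array([np.cos(np.radians(a)),np.sin(np.radians(a))]),p[2]]
    print(round(a,1),q.inv().apply(t-p)/1000,-np.radians(a-y))
E
python3 arc.py
```

```text
time: 16.23
tool_pos: [510.5, 217.2, 169.2]
tcp_rot: [179.9, -0.1, 114.2]
ft_force: [-4.2, 5.7, 6.5]
finger_gap: 17.1
grip_force: 25.0
16.225 [510.45190729 217.22790112 169.24421938] [ 1.79918951e+02 -1.24444256e-01  1.14178778e+02] [-4.18156218  5.65696889  6.50720567] 17.12964936961225
121.62131022866899 113.26990994901885
113.3 [-0.0016 -0.     -0.    ] 0.01586274505757712
121.3 [-0.0025 -0.0167 -0.    ] -0.12376359510196924
129.3 [-0.0057 -0.0332 -0.0001] -0.2633899352615156
137.3 [-0.0112 -0.049  -0.0001] -0.403016275421062
145.3 [-0.0188 -0.0639 -0.0001] -0.5426426155806083
153.3 [-0.0285 -0.0776 -0.0002] -0.6822689557401547
161.3 [-0.0399 -0.0898 -0.0002] -0.8218952958997011
169.3 [-0.0529 -0.1003 -0.0003] -0.9615216360592475
170.2 [-0.0545 -0.1014 -0.0003] -0.9777547697889102
172 [-0.0577 -0.1035 -0.0003] -1.0091706963248084
174 [-0.0613 -0.1057 -0.0003] -1.0440772813646948
```

```bash
python3 -m jog '[-0.002,-0.008,0,0,0,-0.06, -0.0025,-0.0167,0,0,0,-0.12, -0.004,-0.025,0,0,0,-0.19, -0.0057,-0.0332,0,0,0,-0.26, -0.008,-0.041,0,0,0,-0.33, -0.0112,-0.049,0,0,0,-0.40, -0.0148,-0.057,0,0,0,-0.47, -0.0188,-0.0639,0,0,0,-0.54]'; python3 arc.py
```

```text
time: 17.23
tool_pos: [459.0, 174.6, 169.1]
tcp_rot: [179.9, -0.2, 145.2]
ft_force: [-9.4, 9.5, 10.2]
finger_gap: 17.0
grip_force: 25.4
17.225 [458.98244597 174.62565062 169.14769124] [179.87337494  -0.20173379 145.22744867] [-9.35262241  9.48848756 10.22564568] 16.958770214982597
121.16971211722326 145.2158619296436
145.2 [-0.0012 -0.     -0.    ] 0.00020222670434413343
153.2 [-0.0023 -0.0167 -0.    ] -0.13942411345520223
161.2 [-0.0058 -0.0331 -0.0001] -0.2790504536147486
169.2 [-0.0115 -0.0488 -0.0001] -0.41867679377429495
170.2 [-0.0124 -0.0507 -0.0002] -0.4358532433962374
172 [-0.014  -0.0541 -0.0002] -0.4672691699321355
174 [-0.016  -0.0578 -0.0002] -0.5021757549720222
```

```bash
python3 -m jog '[0.001,-0.008,-0.001,0,0,-0.07, 0,-0.0167,-0.001,0,0,-0.14, -0.001,-0.025,-0.001,0,0,-0.21, -0.003,-0.0331,-0.001,0,0,-0.28, -0.006,-0.041,-0.001,0,0,-0.35, -0.009,-0.0488,-0.001,0,0,-0.42, -0.0105,-0.0515,-0.001,0,0,-0.44, -0.0105,-0.0515,-0.001,0,0,-0.44]'; python3 arc.py
```

```text
time: 18.23
tool_pos: [439.3, 126.4, 169.4]
tcp_rot: [179.8, -0.0, 170.2]
ft_force: [0.0, 11.6, 0.2]
finger_gap: 16.6
grip_force: 25.0
18.225 [439.29429452 126.382565   169.36581195] [ 1.79753691e+02 -2.11300880e-02  1.70233650e+02] [ 0.03874301 11.62166811  0.19564924] 16.60341515211898
121.02099710468464 170.06369694752692
170.1 [-0.001 -0.    -0.   ] 0.0029662378415585304
170.2 [-0.001  -0.0003 -0.    ] 0.0005873007953849026
172 [-0.0011 -0.0041 -0.    ] -0.03082862574051323
174 [-0.0013 -0.0082 -0.    ] -0.06573521078039982
```

```bash
python3 -m jog '[0,-0.002,0,0,0,0, 0,-0.003,0,0,0,0, 0,-0.003,0,0,0,0]'; python3 arc.py | head -2
```

```text
time: 18.6
tool_pos: [439.2, 126.1, 169.4]
tcp_rot: [179.5, 0.0, 170.3]
ft_force: [4.3, 25.8, -3.7]
finger_gap: 17.1
grip_force: 25.3
18.6 [439.23452806 126.06051305 169.42685752] [1.79481303e+02 1.20502605e-02 1.70294613e+02] [ 4.32079216 25.80606244 -3.66090528] 17.130710082485223
121.02473917696389 170.21875901486956
```

At the stop: 26 N against the push and no further motion. I'll ease off, open, rise, back away and check.

```bash
python3 -m jog '[0,0.0025,0,0,0,0, 0,0.004,0,0,0,0]'; python3 arc.py | head -2; python3 -m jog '[0,0,0,0,0,0, 0,0,0,0,0,0, 0,0,0,0,0,0]' 0; python3 -m jog '[0,0,-0.015,0,0,0, 0,0,-0.045,0,0,0, 0,0,-0.090,0,0,0, 0,0,-0.120,0,0,0, 0.03,0,-0.130,0,0,0, 0.03,0.05,-0.130,0,0,0, 0.03,0.100,-0.130,0,0,0, 0.03,0.150,-0.130,0,0,0]'; python3 -m jog '[0,0.06,0,0,0,0, 0,0.120,0,0,0,0, 0,0.18,0,0,0,0, 0,0.18,0,0,0,0]'; python3 - <<'E'
from bench import r
from vis import *
np.set_printoptions(precision=1,suppress=True)
a=r.snapshot("scene");b=r.snapshot("top")
for s in(a,b):
    c=cloud(s);m=cv2.inRange(cv2.cvtColor(s["pixels"],cv2.COLOR_RGB2HSV),(5,150,120),(16,255,255))>0
    m&=(np.hypot(c[...,0]-440,c[...,1]-127)<40)&(c[...,2]>165); print(m.sum(),np.median(c[m],0) if m.any() else 0)
cv2.imwrite("pics/s5.png",np.vstack([cv2.resize(np.ascontiguousarray(x),None,fx=2,fy=2,interpolation=cv2.INTER_CUBIC) for x in (a["pixels"][120:270,140:430,::-1],b["pixels"][140:290,130:420,::-1])]))
print(r.sense()["time"],r.sense()["tool_pos"],r.sense()["ft_force"])
E
```

```text
time: 18.85
tool_pos: [439.3, 126.6, 169.3]
tcp_rot: [179.9, -0.0, 170.2]
ft_force: [-1.7, 2.7, 3.6]
finger_gap: 17.0
grip_force: 25.4
18.85 [439.29605953 126.62833527 169.29118568] [ 1.79901134e+02 -3.49291288e-02  1.70241673e+02] [-1.74806951  2.69149533  3.63318731] 16.95117566298922
121.06190967329326 169.9489801284924
time: 19.23
tool_pos: [439.5, 125.0, 169.2]
tcp_rot: [-180.0, -0.0, 170.2]
ft_force: [-0.0, -0.3, -0.2]
finger_gap: 42.7
grip_force: 0.0
time: 20.23
tool_pos: [435.8, 279.7, 301.0]
tcp_rot: [179.9, 0.1, 170.2]
ft_force: [-0.1, 0.1, 0.6]
finger_gap: 42.9
grip_force: 0.0
time: 20.72
tool_pos: [465.2, 458.8, 296.6]
tcp_rot: [-179.9, -0.2, 170.4]
ft_force: [-0.0, -1.2, -0.6]
finger_gap: 42.9
grip_force: 0.0
91 [446.6 123.4 187. ]
36 [439.1 125.7 189.7]
20.825 [466.  455.9 299.2] [-1.  -0.2  0.2]
```

View pics/s5.png

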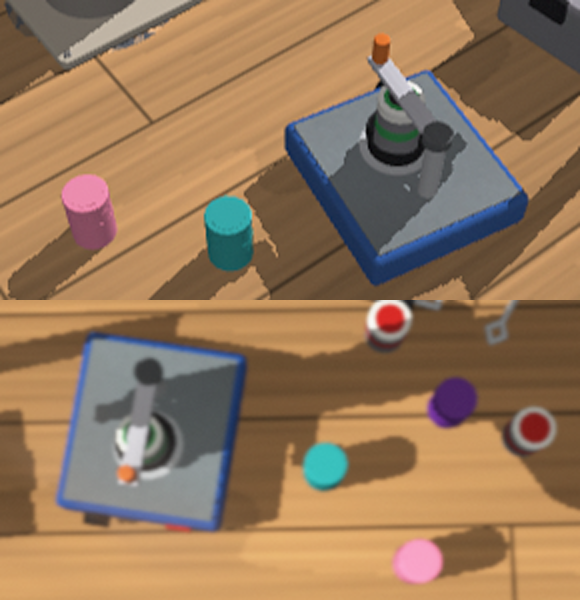

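The pictures show the pot upright in the lowered cup with the arm straight across its lid. The knob is at about (127,473) in the top crop, and every other pot stands where it was.

```bash
python3 -c "
from bench import r;print(r.hand_in())"
```

```text
the job is handed in; nothing more can be done
None
```

The green-tagged pot is upright in the cup, the cup is pushed fully home, and the clamp arm is swung over the lid to its stop. No other pot was moved, and the job was handed in at about 21 s.

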